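# Tip the model truck's load with the joystick

## Robot

A 6-joint arm with a two-finger parallel gripper is mounted at the origin on the work surface. World frame = base frame: x ahead of the robot, y to its left, z up, the work surface at z = 0. Lengths are in m, angles in rad, forces in N, time in s.
With the tool pointing down it reaches from about 0.225 to 0.875 m from the base axis. Payload 3.4 kg.
Tool frame: the origin (TCP) lies on the centre line of the jaws, within the pads' length; the fingertips stand 11 mm ahead of it and the grasp point (between the pads) lies 8 mm behind it; z points along the fingers, y is the line along which they close (so a half turn about z gives the same grasp; the last joint's range is limited). The gripper opens to 85 mm and grips with 20 to 120 N. Pads are 22 mm wide; open, the fingers measure 114 mm over their backs; the gripper's body (76 mm by 85 mm) begins 54 mm behind the grasp point. The pads swing forward as they close: fully open they stand 13 mm farther back than shut.
Start: joints at [-1.363, 0.276, 1.505, -0, 1.361, -0.121], TCP at [0.186, -0.544, 0.242] pointing down, gripper open.
Joint ranges: [-2.89, 2.89], [-0.75, 2.08], [0.22, 2.7], [-1.18, 4.32], [0.11, 2.71], [-2.7, 2.7]. Speed limits (rad/s): [2.57, 2.57, 3.14, 3.14, 3.14, 3.14].

## Interface

Orientations are given as a unit quaternion [w, x, y, z].
In Python, from rig import manip, eyes, job gives the robot as it stands.
- The arm moves only by the tool drive_tool, never from a script. Its argument "rows" is a list of rows, each a list of 3 entries, a list of its own where there are three numbers: the turn, a rotation vector about the world's x, y, z in rad, then the shift along the world's x, y, z in cm, then the finger opening in cm, from 0 to 8.54. A call has 1 to 8 rows; each row shifts and turns the commanded pose from where the row before left it; what a row does not reach is not made up. A row lasts 1/8 s, in which the tool goes at most 62.5 mm and 10.7 degrees, less where a joint would pass 70% of its speed; a pose out of reach is approached as far as the arm can. A call is refused whole if a number of a shift passes 6.25 or a number of a turn 0.188, either way. A call with a gripper value outside its range is refused whole. The fingers move at their own pace and stop on an object; "force" is the grip in N (left out, the last holds). Time passes only in rows, so rows that do not move let the fingers close. It gives the time, the measured TCP pose, the force, the opening and the grip force at its end, in the units of the state.
- manip.get_state(): the state, without advancing time (a new reading comes with each control period).
- eyes.get_image(name): name is "side" or "top" or "wrist"; returns the picture (384x512x3 uint8, red, green, blue); there is no depth.
- eyes.get_calibration(name): a dict with "camera_matrix" (3x3 intrinsics, pixels), "k1" (the pictures are not rectified: a ray, as slopes to the right and down, at radius r is drawn at 1 + k1 r^2 times it, then the intrinsics apply), "view" (4x4, takes a point from world to camera coordinates). Camera axes: x right, y up, looking along -z (the intrinsics and any distortion apply to the point x, -y, -z); pixel columns grow to the right and rows downward; lengths in m; the calibration is good to about 2 mm. A picture is of the moment at which its call begins: read the wrist's pose just before it. get_calibration takes no time and is no camera call; for the wrist camera it gives the pose at the moment of the call.
- job.sign_off(): hands the job in; it is judged then, once.
The state is a dict: "clock": time; "qpos": joint angles; "qd": joint speeds; "effort": joint torques, N m; "position": TCP position; "ee_rot": TCP orientation; "contact_force": force on the tool from outside, world axes, zero at the start; "moment": the same for the moment, N m; "width": finger opening in m; "gripper_force": force on a finger pad.
Only numpy, scipy, OpenCV 4.12 (cv2) and the standard library are available. Lean on these libraries where they do the work, as an engineer would, in place of code of your own. Each camera call takes 0.05 s, during which the arm holds its last target. There are 200 camera calls.

## Task

Slide the empty wooden tray under the tail of the model tipper truck, then pull the right-hand joystick of the control console straight back to its stop (towards the operator's side with the wrist rest, not sideways) and hold it there for at least two seconds, so that the bed tips and all three crates slide out into the tray. Then let the stick go back to upright so that the bed comes down, with all three crates left lying in the tray, clear of the truck. Do not touch the truck or the crates, and leave the left-hand joystick, the mug and the flat case alone.

Things in the scene. Friction and masses are not known exactly. Their poses are not given: they have to be found in the camera images.
- truck: model tipper truck, 370 x 135 mm, 175 mm high, stands fast on the desk. Origin on the desk under its middle; +x to the white cab, -x to the tail. Rear wheels and underrun bar end at local x -0.15; from there to the open tail edge (local x -0.20) the bed overhangs 95 mm above the desk, so the 45 mm high tray fits under it. The robot must not touch truck or bed
- tail_edge (a point): middle of the open rear edge of the truck's grey bed, on its floor, 100 mm above the desk while the bed is down. Bed 112 x 200 mm inside, lips on both sides (34 mm) and at the cab end. Bed up: edge 60 mm above the desk, 9 mm nearer the cab; the load slides off away from the cab. A tray centred 60 to 70 mm behind this edge, its x axis along the truck, catches it all
- bed (a joint): angle of the dump bed about a cross hinge 40 mm ahead of its tail edge: 0 down, about 1.0 rad fully up. A servo makes it follow the right-hand joystick: bed angle = 2.3 x the stick's backward angle; it comes down again when the stick goes back
- tip_stick (a joint): fore-aft angle of the right-hand joystick: 0 upright, positive = pulled back to the operator's side (console -x), stop at 0.44 rad; forward it is blocked while the bed is down. Spring-centred, 1 N m/rad; the loaded bed adds to it: expect 5 to 15 N at the grip. Released, it returns upright by itself in under a second
- tip_stick_side (a joint): sideways angle of the same joystick (the steering channel): 0 upright, positive = to the console's left (+y), spring-centred, stops at +-0.44. Must stay within 0.2 rad
- stick_grip (a point): point on the axis of the right-hand joystick's grip, 70 mm above its pivot (130 mm above the desk when upright). The grip is a black upright cylinder 26 mm in diameter, from 30 to 88 mm above the pivot
- stick_pivot (a point): pivot of the right-hand joystick, on the console's top plate, 60 mm above the desk
- console: black desk-type remote control, 170 (x) x 220 (y) x 60 mm, fixed to the desk. Origin on the desk under its middle. Its -x side is the operator's (low padded wrist rest), its +x side has the switches, display and folded aerial. Two equal joysticks at local x 0: right-hand one at local y -0.055, left-hand one at local y +0.055
- drive_stick (a joint): fore-aft angle of the left-hand joystick, which is to be left alone (0 upright)
- drive_stick_side (a joint): sideways angle of the left-hand joystick, to be left alone (0 upright)
- tray: open plywood tray, loose on the desk, 200 mm (x) by 180 mm (y), 45 mm high, walls and floor 8 mm thick, about 0.4 kg. Origin under its middle, z up. It can be pushed, or its wall pinched from above and dragged
- crate0_center (a point): centre of a loose model crate of slatted wood, 66 x 30 x 30 mm (long axis x), about 35 g; the three start side by side in the truck's bed
- crate1_center (a point): centre of a loose model crate of slatted wood, 66 x 30 x 30 mm (long axis x), about 35 g; the three start side by side in the truck's bed
- crate2_center (a point): centre of a loose model crate of slatted wood, 66 x 30 x 30 mm (long axis x), about 35 g; the three start side by side in the truck's bed
- mug: white mug, 80 mm wide and 92 mm high, a bystander; origin under its middle
- case: flat grey tool case, 75 x 150 x 26 mm, a bystander; origin under its middle
Things that resemble listed ones, but are neither listed nor needed, are in the scene too. What is shaped like the part that bears crate2_center but purple or turquoise is not meant.

How it is judged:
By the outcome, as a careful person would: the job done as asked, in the order asked, and still so for the second after the job is handed in, with the robot touching nothing.
It also fails if it takes over 62 s, if anything falls off the work surface, if the arm or the gripper's body presses on something with over 40 N, if the wrist force passes 120 N, or if a joint passes its speed limit or range.

## Working session

There is one attempt and no reset: what is moved stays moved. The work goes in short steps, Python scripts to look and compute and a tool call to move; the robot and the scene stay as the last step left them, time stands still between calls to the robot, and variables do not carry over. Pictures are saved under pics/ and viewed, at most 11 in all, crops included, and the job is handed in when it is done.

Besides the shell and the picture viewer there is one more tool, called after "Call:" by a JSON object that holds its "name" and its "arguments". drive_tool: Moves the arm, as the interface text tells. Its arguments: {"type":"object","properties":{"rows":{"type":"array"},"force":{"type":"number"}},"required":["rows"]}

```bash
mkdir -p pics; cat > h.py <<'E'
import numpy as np, cv2
from rig import manip, eyes, job
def grab(n,f):
    c=eyes.get_calibration(n); im=eyes.get_image(n); cv2.imwrite(f'pics/{f}.png',im[:,:,::-1]); np.savez(f'pics/{f}.npz',K=c['camera_matrix'],k1=c['k1'],V=c['view']); return im
def cal(f):
    d=np.load(f'pics/{f}.npz'); return d['K'],float(d['k1']),d['V']
def ray(f,uv):
    K,k,V=cal(f); p=cv2.undistortPoints(np.array([[uv]],float),K,np.array([k,0,0,0.]))[0,0]
    R=V[:3,:3]; return -R.T@V[:3,3], R.T@np.array([p[0],-p[1],-1])
def onz(f,uv,z):
    o,d=ray(f,uv); return o+d*(z-o[2])/d[2]
def proj(f,P):
    K,k,V=cal(f); c=V[:3,:3]@np.array(P)+V[:3,3]; x=np.array([c[0],-c[1]])/-c[2]; x=x*(1+k*(x@x)); return (K@[x[0],x[1],1])[:2]
def tri(f1,u1,f2,u2):
    o1,d1=ray(f1,u1);o2,d2=ray(f2,u2); s=np.linalg.lstsq(np.c_[d1,-d2],o2-o1,rcond=None)[0]
    a=o1+s[0]*d1;b=o2+s[1]*d2; return (a+b)/2,np.linalg.norm(a-b)
E
python3 -c "
from h import *
a=grab('top','top0');b=grab('side','side0')
for f in('top0','side0'):
  K,k,V=cal(f);print(K.tolist(),k,(-V[:3,:3].T@V[:3,3]).round(3))
"
```

```text
[[479.4836681712636, 0.0, 252.71004396861696], [0.0, 479.4836681712636, 192.99888220312363], [0.0, 0.0, 1.0]] -0.029539336763979636 [0.459 0.046 1.289]
[[346.66309263764794, 0.0, 257.3089187077384], [0.0, 346.66309263764794, 196.70058040775228], [0.0, 0.0, 1.0]] -0.06569452233565727 [0.043 0.793 0.722]
```

View pics/top0.png

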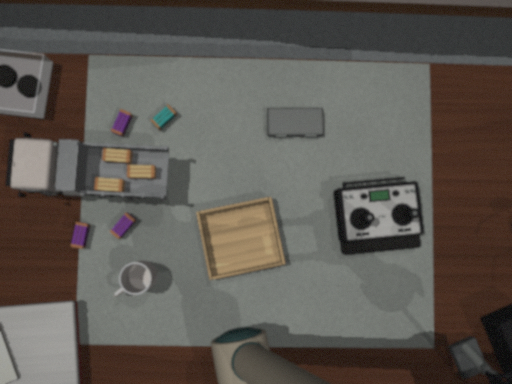

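View pics/side0.png

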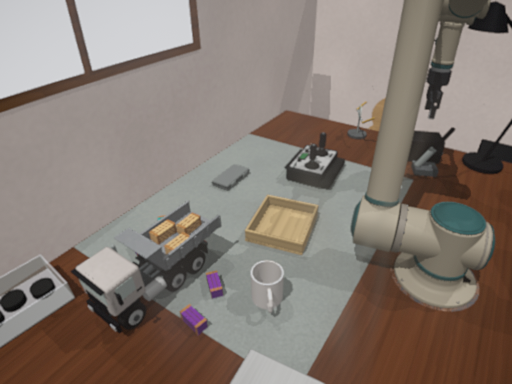

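The top view shows the truck at (90,170), with its cab to the left (+y) and its tail edge at about (169,172). The tray is at (242,237), the mug at (134,279) and the case at (296,122). The console is at (380,215), with its wrist rest at the bottom (-x) and its display at the top.

Things that could be taken for the stick:
- The console's right stick at (404,214): this is the one I choose, because the operator sits at the bottom.
- Its left stick at (357,217).
- The two discs on the white box at (8,76) and (30,86).
- The black box at (500,330).

Only one open tray is visible; the white box at the left edge is not plywood.

```bash
cat > m.py <<'E'
from h import *
im=cv2.imread('pics/top0.png')
a=cv2.resize(im[130:290,75:295],None,fx=3.4,fy=3.4,interpolation=cv2.INTER_CUBIC)[:330]
b=cv2.resize(im[168:262,325:432],None,fx=4,fy=4,interpolation=cv2.INTER_CUBIC)
s=cv2.imread('pics/side0.png'); c=cv2.resize(s[120:200,270:360],None,fx=4,fy=4,interpolation=cv2.INTER_CUBIC)
h=np.zeros((376,790,3),np.uint8); h[:376,:428]=b; h[:320,430:790]=c
cv2.imwrite('pics/con.png',h)
cv2.imwrite('pics/truck.png',cv2.resize(im[125:290,75:295],None,fx=3.6,fy=3.6,interpolation=cv2.INTER_CUBIC))
hsv=cv2.cvtColor(im,cv2.COLOR_BGR2HSV)
m=cv2.inRange(hsv,(8,50,90),(30,255,255)); m[:, :190]=0; m[:,300:]=0; m[:185]=0; m[290:]=0
c=max(cv2.findContours(m,cv2.RETR_EXTERNAL,cv2.CHAIN_APPROX_NONE)[0],key=cv2.contourArea)
box=cv2.boxPoints(cv2.minAreaRect(c)); print(box.round(1).tolist())
P=np.array([onz('top0',p,.045) for p in box])[:,:2]; print(P.round(3).tolist(),P.mean(0),[np.linalg.norm(P[i]-P[i-1]).round(3) for i in range(4)],[np.degrees(np.arctan2(*(P[i]-P[i-1])[::-1])).round(1) for i in range(4)])
E
python3 m.py
```

```text
[[195.0, 211.0], [272.1000061035156, 195.60000610351562], [286.0, 264.79998779296875], [208.8000030517578, 280.20001220703125]]
[[0.52, 0.165], [0.564, -0.034], [0.385, -0.072], [0.343, 0.125]] [0.45312604 0.04603907] [np.float64(0.181), np.float64(0.204), np.float64(0.182), np.float64(0.202)] [np.float64(12.7), np.float64(-77.7), np.float64(-168.0), np.float64(102.0)]
```

View pics/con.png

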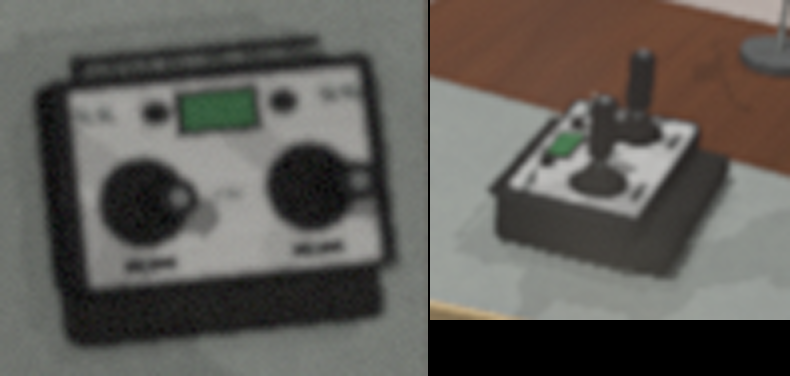

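View pics/truck.png

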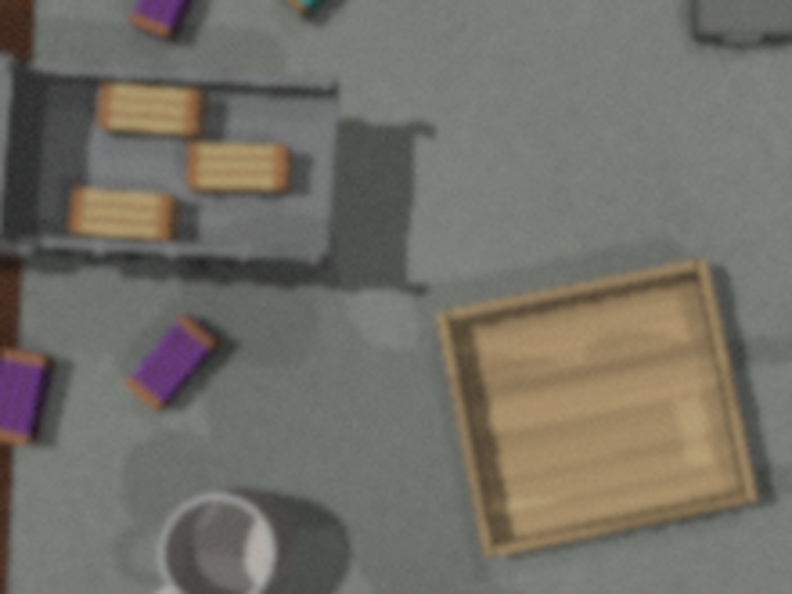

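The crops confirm the choice: two equal sticks with the wrist rest at the bottom. The right-hand one has its boot at (403,215) and its grip top at (415,213.5). The tray is empty, the bed's open floor edge runs from about (169,151) to (166,198), and the mug is clear of the path.

```bash
cat > m2.py <<'E'
from h import *
t=lambda x,y:(x/3.6+75,y/3.6+125)
a,b=onz('top0',t(338,97),.1),onz('top0',t(328,258),.1); print('edge',a.round(3),b.round(3),((a+b)/2).round(3))
d=a-b; print('truck yaw from edge',np.degrees(np.arctan2(d[1],d[0]))+90)
for p,q in (((130,73),(333,88)),((45,246),(320,261))):
    d=onz('top0',t(*p),.134)-onz('top0',t(*q),.134); print('lip yaw',np.degrees(np.arctan2(d[1],d[0])))
c=lambda x,y:(x/4+325,y/4+168)
s=lambda x,y:((x-430)/4+270,y/4+120)
print('boots',onz('top0',c(143,203),.065),onz('top0',c(312,187),.065))
print('Rtop',onz('top0',c(360,182),.148),tri('top0',c(360,182),'side0',s(643,55)))
print('Ltop',onz('top0',c(182,198),.148),tri('top0',c(182,198),'side0',s(604,102)))
for n,p in dict(a=(68,92),b=(362,68),c_=(385,262),d=(85,290)).items(): print(n,onz('top0',c(*p),.06))
# tray rim height: near-left corner both views
print('trayUL',tri('top0',(75+440/3.6,125+316/3.6),'side0',(247,232)),'UR',tri('top0',(75+705/3.6,125+263/3.6),'side0',(271,199)))
for n in('position','ee_rot','width'):print(n,manip.get_state()[n])
E
python3 m2.py
```

```text
edge [0.664 0.229 0.1  ] [0.552 0.232 0.1  ] [0.608 0.231 0.1  ]
truck yaw from edge 88.29588273525502
lip yaw 86.8067700188097
lip yaw 87.88970583974866
boots [ 0.50636946 -0.26177901  0.065     ] [ 0.51842139 -0.37191606  0.065     ]
Rtop [ 0.51787448 -0.37291709  0.148     ] (array([ 0.52031333, -0.37365121,  0.14291763]), np.float64(0.004875085607523418))
Ltop [ 0.50653    -0.26449092  0.148     ] (array([ 0.50899029, -0.26506655,  0.14167631]), np.float64(0.004938606031205393))
a [ 0.57760309 -0.21434364  0.06      ]
b [ 0.59683136 -0.40763486  0.06      ]
c_ [ 0.47088975 -0.42100136  0.06      ]
d [ 0.45014231 -0.22529877  0.06      ]
trayUL (array([0.51552389, 0.16000111, 0.03389023]), np.float64(0.0013790064552531734)) UR (array([ 0.55535641, -0.0343639 ,  0.02313694]), np.float64(0.008248077029004972))
position [ 0.18557121 -0.54374369  0.24152685]
ee_rot [-8.16294261e-04  9.86517549e-01  1.63653468e-01 -4.26119854e-05]
width 0.08522609674498446
```

Call:
{"name": "drive_tool", "arguments": {"rows": [[[0,0,-0.02],[2.9,5,0],4],[[0,0,-0.02],[2.9,5,0],4],[[0,0,-0.02],[2.9,5,0],4],[[0,0,-0.02],[2.9,5,0],4],[[0,0,-0.02],[2.9,5,0],4],[[0,0,-0.02],[2.9,5,0],4],[[0,0,0],[2.9,5,0],4],[[0,0,0],[2.9,5,0],4]], "force": 60}}

```text
clock: 1.1
position: [0.4182, -0.1424, 0.2422]
ee_rot: [0.0, 0.995, 0.104, 0.0]
contact_force: [0.8, -0.2, 1.2]
width: 0.0404
gripper_force: 0.0
```

Call:
{"name": "drive_tool", "arguments": {"rows": [[[0,0,0],[2.8,4.8,0],4],[[0,0,0],[2.7,4.8,0],4],[[0,0,0],[0,0,0],4]]}}

```text
clock: 1.48
position: [0.4737, -0.045, 0.2419]
ee_rot: [-0.001, 0.994, 0.107, -0.0]
contact_force: [-0.3, -0.4, 0.5]
width: 0.0401
gripper_force: 0.0
```

```bash
python3 -c "
from h import *
grab('wrist','w1'); s=manip.get_state(); print(s['clock'],s['position'],s['ee_rot'],s['width'])
for p in ([.473,-.048,.045],[.453,.046,.045],[.564,-.034,.045],[.385,-.072,.045]): print(proj('w1',p))
"
```

```text
1.525 [ 0.47277941 -0.0467608   0.24182271] [-1.06263517e-05  9.94344357e-01  1.06202178e-01 -6.30583681e-04] 0.03989738300886734
[256.40664378 172.38060793]
[176.10340688 172.1246175 ]
[261.65977559  91.40718066]
[259.96503068 241.5655002 ]
```

View pics/w1.png

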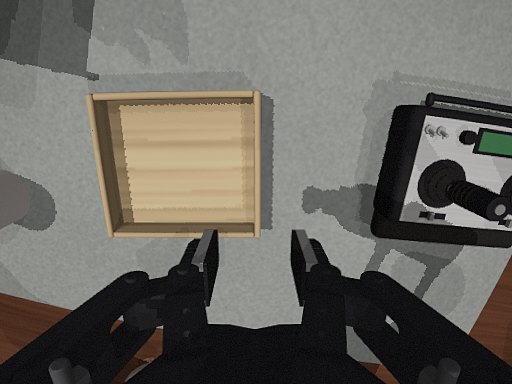

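The wrist view shows the tray's near-console wall at column 257, rows 92–236, straddled by the jaws as predicted. I'll go down, checking the rim height on the way.

Call:
{"name": "drive_tool", "arguments": {"rows": [[[0,0,0],[0,0,-5],4],[[0,0,0],[0,0,-5],4],[[0,0,0],[0,0,0],4]]}}

```text
clock: 1.9
position: [0.4688, -0.0487, 0.1394]
ee_rot: [-0.001, 0.995, 0.103, -0.005]
contact_force: [0.9, 0.1, -0.3]
width: 0.0394
gripper_force: 0.0
```

```bash
python3 -c "
from h import *
grab('wrist','w2'); s=manip.get_state(); print(s['clock'],s['position'],s['width'])
def corner(f,up):
    im=cv2.imread(f'pics/{f}.png');m=cv2.inRange(cv2.cvtColor(im,cv2.COLOR_BGR2HSV),(8,50,60),(30,255,255))
    m[300:]=0; m=cv2.morphologyEx(m,cv2.MORPH_CLOSE,np.ones((9,9)))
    c=max(cv2.findContours(m,cv2.RETR_EXTERNAL,cv2.CHAIN_APPROX_NONE)[0],key=cv2.contourArea)
    p=c[:,0].astype(float); return p[np.argmax(p@np.array([1,up]))]
for up in(-1,1):
    a,b=corner('w1',up),corner('w2',up); print(a,b,tri('w1',a,'w2',b),onz('w1',a,.045),onz('w2',b,.045))
"
```

```text
1.95 [ 0.47123942 -0.04909439  0.14167661] 0.03999142261141206
[260.  92.] [258.  75.] (array([ 0.56177453, -0.03208225,  0.06972303]), np.float64(0.00015158854652827768)) [ 0.56299416 -0.03234339  0.045     ] [ 0.56398279 -0.03175985  0.045     ]
[258. 237.] [258. 279.] (array([ 0.39042651, -0.06850034,  0.04414971]), np.float64(0.0005482041151347944)) [ 0.39078529 -0.0681308   0.045     ] [ 0.39104504 -0.06864081  0.045     ]
```

Call:
{"name": "drive_tool", "arguments": {"rows": [[[0,0,0],[0.2,0.1,-5],4],[[0,0,0],[0.2,0,-4],4],[[0,0,0],[0,0,-2.1],4],[[0,0,0],[0,0,0],4],[[0,0,0],[0,0,0],0],[[0,0,0],[0,0,0],0],[[0,0,0],[0,0,0],0],[[0,0,0],[0,0,0],0]], "force": 60}}

```text
clock: 2.95
position: [0.4782, -0.0477, 0.0333]
ee_rot: [0.001, 0.994, 0.105, 0.002]
contact_force: [-0.6, -0.1, 5.6]
width: 0.0069
gripper_force: 61.5
```

Call:
{"name": "drive_tool", "arguments": {"rows": [[[0,0,-0.03],[1,0.2,0.1],0],[[0,0,-0.04],[2,0.5,0],0],[[0,0,-0.04],[2,0.5,0],0],[[0,0,-0.04],[2,0.5,0],0],[[0,0,-0.04],[2,0.5,0],0],[[0,0,-0.04],[2,0.5,0],0],[[0,0,-0.023],[1,0.3,0],0],[[0,0,0],[0,0,0],0]]}}

```text
clock: 3.95
position: [0.5981, -0.0171, 0.0333]
ee_rot: [0.0, 1.0, -0.022, 0.002]
contact_force: [0.7, 1.4, 2.7]
width: 0.0064
gripper_force: 60.9
```

```bash
cat > t.py <<'E'
from h import *
import sys
f=sys.argv[1]; grab('top',f); s=manip.get_state(); print(s['clock'],s['position'],s['ee_rot'].__repr__())
im=cv2.imread(f'pics/{f}.png'); a=im[125:260,130:310]; cv2.imwrite(f'pics/{f}c.png',cv2.resize(a,None,fx=4,fy=4,interpolation=cv2.INTER_CUBIC))
E
python3 t.py top1
```

```text
4.0 [ 0.59815788 -0.01703115  0.03336091] array([-8.32688004e-05,  9.99753039e-01, -2.21445310e-02,  1.86394687e-03])
```

View pics/top1c.png

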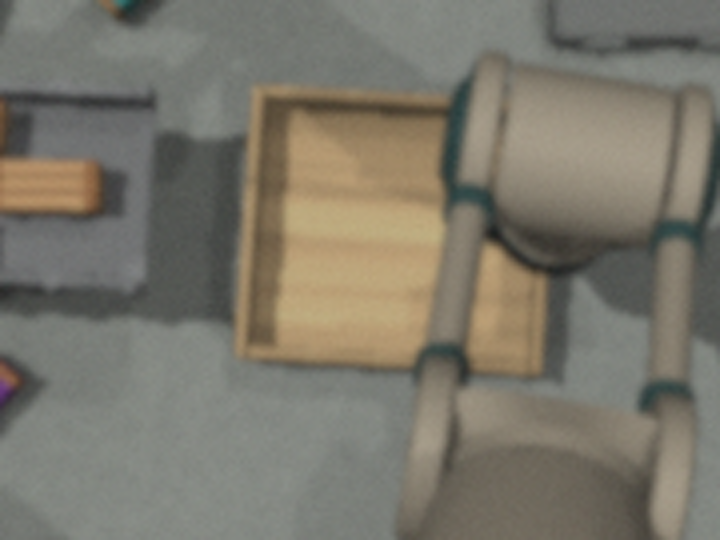

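The tray now lies aligned behind the tail. Its leading rim runs (253,90)–(238,358) in the crop, and the bed edge (155,97)–(147,288).

```bash
python3 -c "
from h import *
t=lambda x,y:(x/4+130,y/4+125)
a,b=onz('top1',t(253,89),.045),onz('top1',t(238,358),.045)
e,g=onz('top1',t(154,104),.1),onz('top1',t(147,285),.1)
A=lambda d:np.degrees(np.arctan2(-d[0],d[1]))
print(a,b,(a+b)/2,np.degrees(np.arctan2((a-b)[1],(a-b)[0])));print(e,g,(e+g)/2,np.degrees(np.arctan2((e-g)[1],(e-g)[0])))
"
```

```text
[0.68714384 0.17423316 0.045     ] [0.5108015  0.17919476 0.045     ] [0.59897267 0.17671396 0.045     ] -1.61165948800856
[0.66635269 0.23009684 0.1       ] [0.55277986 0.23084283 0.1       ] [0.60956628 0.23046983 0.1       ] -0.37633357743083456
```

Call:
{"name": "drive_tool", "arguments": {"rows": [[[0,0,0],[0.3,1.2,0],0],[[0,0,0],[0.3,1.7,0],0],[[0,0,0],[0.2,1.7,0],0],[[0,0,0],[0.2,1.7,0],0],[[0,0,0],[0.1,1.5,0],0],[[0,0,0],[0,1,0],0],[[0,0,0],[0,0,0],0],[[0,0,0],[0,0,0],0]]}}

```text
clock: 5.0
position: [0.6083, 0.071, 0.0334]
ee_rot: [-0.0, 1.0, -0.022, 0.001]
contact_force: [0.0, -0.8, 4.7]
width: 0.0065
gripper_force: 61.3
```

```bash
python3 t.py top2
```

```text
5.05 [0.60830776 0.07094885 0.03333251] array([-1.16907447e-04,  9.99751840e-01, -2.22451903e-02,  1.18184561e-03])
```

View pics/top2c.png

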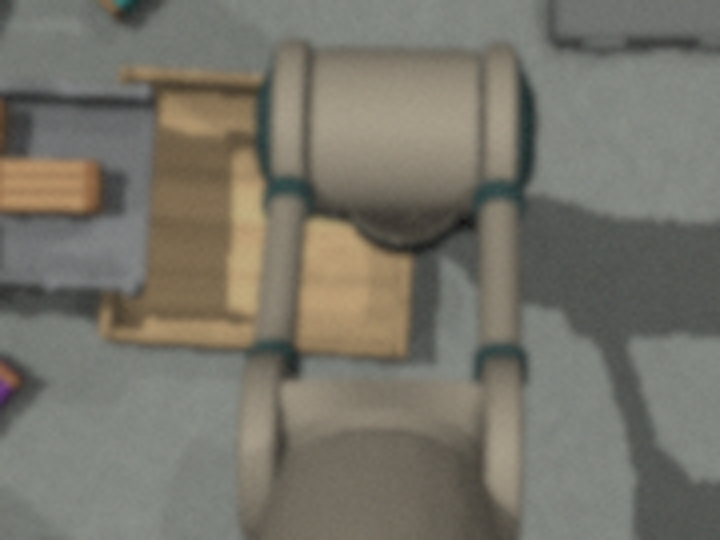

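The tray sits under the tail, centred on the bed, with the bed edge over it and the underrun clear. I'll release it, rise and go to the console.

Call:
{"name": "drive_tool", "arguments": {"rows": [[[0,0,0],[0,0,0],4],[[0,0,0],[0,0,0],4],[[0,0,0],[0,0,0],4],[[0,0,0],[0,0,4],4],[[0,0,0],[0,0,5],5],[[0,0,0],[0,0,5],5.5],[[0,0,0.02],[-0.5,-3,4.7],5.5],[[0,0,0.02],[-1,-5,0],5.5]]}}

```text
clock: 6.05
position: [0.5954, -0.0091, 0.2239]
ee_rot: [0.0, 1.0, -0.0, 0.005]
contact_force: [0.4, -0.9, 0.5]
width: 0.0555
gripper_force: 0.0
```

Call:
{"name": "drive_tool", "arguments": {"rows": [[[0,0,0.02],[-1,-5,0],5.5],[[0,0,0.02],[-1,-5,0],5.5],[[0,0,0.02],[-1,-5,0],5.5],[[0,0,0.02],[-1,-5,0],5.5],[[0,0,0.02],[-1,-5,0],5.5],[[0,0,0.014],[-1,-5,0],5.5],[[0,0,0],[-1,-4,0],5.5],[[0,0,0],[0,0,0],5.5]]}}

```text
clock: 7.05
position: [0.5216, -0.3522, 0.2186]
ee_rot: [0.0, 0.999, 0.053, -0.0]
contact_force: [0.1, 0.4, 0.1]
width: 0.0548
gripper_force: 0.0
```

```bash
python3 -c "
from h import *
grab('wrist','w3'); s=manip.get_state(); print(s['clock'],s['position'],s['ee_rot'],s['width'])
print(proj('w3',[.518,-.373,.148]))
";python3 t.py top3; python3 -c "
import cv2,numpy as np
a=cv2.imread('pics/w3.png');b=cv2.imread('pics/top3c.png');c=np.zeros((384,512+288,3),np.uint8);c[:,:512]=a;c[:216,512:]=cv2.resize(b,(288,216));cv2.imwrite('pics/v3.png',c)"
```

```text
7.1 [ 0.52201364 -0.35017958  0.21866651] [-5.76780385e-04  9.98564439e-01  5.35595822e-02 -3.14938800e-04] 0.05493981550502966
[280.2062649  215.22556359]
7.15 [ 0.52236169 -0.34898256  0.21879186] array([-7.70587267e-04,  9.98523867e-01,  5.43087024e-02, -2.41108398e-04])
```

View pics/v3.png

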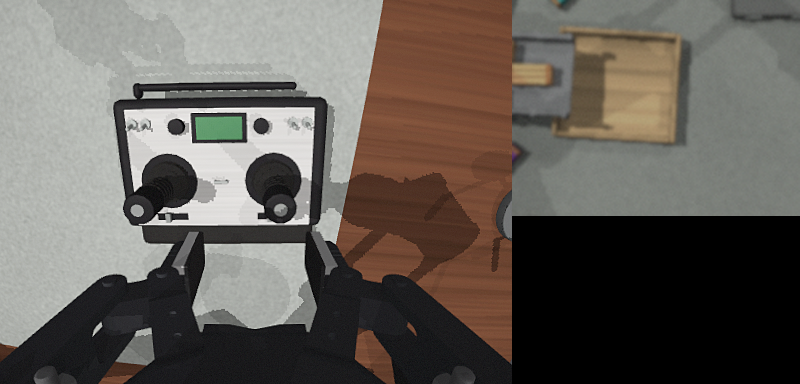

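The wrist view shows the right-hand stick's top at (281,209), 6 px from the prediction. The tray hasn't moved, and it sits with the bed edge over it.

```bash
python3 -c "
from h import *
print(onz('w3',(281,209),.148),onz('w3',(273,177),.066),tri('w3',(281,209),'top0',(415,213.5)))
a,b=onz('w3',(127,104),.06),onz('w3',(321,101),.06);print(a,b,np.degrees(np.arctan2((a-b)[0],(b-a)[1])), onz('w3',(137,210),.148))
s=manip.get_state();print(s['position'])
"
```

```text
[ 0.52312126 -0.37292953  0.148     ] [ 0.5275954  -0.37146433  0.066     ] (array([ 0.51891761, -0.37534969,  0.13827399]), np.float64(0.002417516627308206))
[ 0.58582935 -0.2177984   0.06      ] [ 0.60801191 -0.40979878  0.06      ] -173.409611135719 [ 0.51051004 -0.26260529  0.148     ]
[ 0.52236169 -0.34898256  0.21879186]
```

Call:
{"name": "drive_tool", "arguments": {"rows": [[[0,0,0],[-0.1,-2.4,0],5.5],[[0,0,0],[0,0,0],5.5],[[0,0,0],[0,0,-4],5.5],[[0,0,0],[0,0,-4],5.5],[[0,0,0],[0,0,-1.9],5.5],[[0,0,0],[0,0,0],5.5]]}}

```text
clock: 7.9
position: [0.521, -0.3719, 0.1186]
ee_rot: [-0.002, 0.998, 0.055, -0.001]
contact_force: [0.6, 0.8, 0.2]
width: 0.0551
gripper_force: 0.0
```

```bash
python3 -c "
from h import *
im=grab('wrist','w4'); s=manip.get_state(); print(s['clock'],s['position'],s['ee_rot'],s['width'],s['contact_force'])
"
```

```text
7.95 [ 0.52179445 -0.37269287  0.12007157] [-4.19581628e-04  9.98478353e-01  5.51423525e-02 -3.51798775e-04] 0.05478460217869017 [-0.50394338  0.85140258  0.99516943]
```

View pics/w4.png

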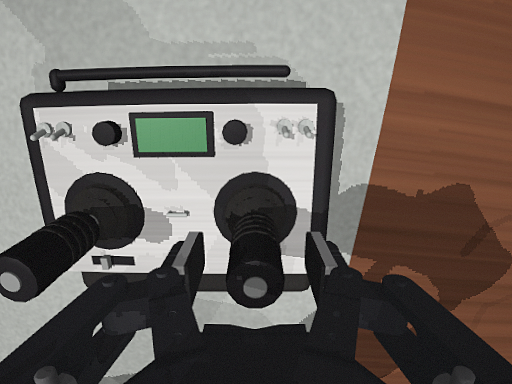

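The stick stands midway between the pads (tip at (256,288), pads at columns 190 and 322).

Call:
{"name": "drive_tool", "arguments": {"rows": [[[0,0,0],[0,0,0],2],[[0,0,0],[0,0,0],2],[[0,0,0],[0,0,0],2],[[0,0,0],[0,0,0],2],[[0,0,0],[0,0,0],2]], "force": 70}}

```text
clock: 8.57
position: [0.5223, -0.373, 0.1221]
ee_rot: [0.0, 0.998, 0.055, 0.001]
contact_force: [-0.9, 2.3, 6.3]
width: 0.0247
gripper_force: 68.6
```

Call:
{"name": "drive_tool", "arguments": {"rows": [[[0.006,-0.055,0],[-0.33,-0.036,-0.01],2],[[0.006,-0.055,0],[-0.33,-0.036,-0.03],2],[[0.006,-0.055,0],[-0.33,-0.036,-0.05],2],[[0.006,-0.055,0],[-0.32,-0.036,-0.06],2],[[0.006,-0.055,0],[-0.32,-0.036,-0.08],2],[[0.006,-0.055,0],[-0.31,-0.035,-0.1],2]]}}

```text
clock: 9.32
position: [0.5028, -0.3752, 0.1191]
ee_rot: [-0.008, 0.984, 0.054, 0.167]
contact_force: [0.5, 2.7, 6.5]
width: 0.0245
gripper_force: 69.1
```

Call:
{"name": "drive_tool", "arguments": {"rows": [[[0.006,-0.055,0],[-0.31,-0.034,-0.12],2],[[0.006,-0.055,0],[-0.3,-0.033,-0.13],2],[[0.003,-0.03,0],[-0.25,-0.02,-0.08],2],[[0,0,0],[0,0,0],2],[[0,0,0],[0,0,0],2]]}}

```text
clock: 9.95
position: [0.4948, -0.376, 0.1159]
ee_rot: [-0.012, 0.97, 0.054, 0.235]
contact_force: [2.6, 3.6, 6.6]
width: 0.0246
gripper_force: 69.1
```

```bash
cat > v.py <<'E'
from h import *
import sys
n=sys.argv[1]
s=manip.get_state(); print(s['clock'],s['position'],s['ee_rot'],s['contact_force'],s['moment'])
grab('top','t'+n);grab('side','s'+n)
a=cv2.imread(f'pics/t{n}.png')[100:260,0:300];b=cv2.imread(f'pics/s{n}.png')[120:340,60:350]
c=np.zeros((600,800,3),np.uint8);c[:270,:506]=cv2.resize(a,(506,270),interpolation=3);c[272:600,:432]=cv2.resize(b,(432,328),interpolation=3)
w=grab('wrist','w'+n);c[272:548,432:800]=cv2.resize(cv2.imread(f'pics/w{n}.png'),(368,276))
cv2.imwrite(f'pics/v{n}.png',c)
E
python3 v.py 5
```

```text
9.95 [ 0.49482254 -0.37603149  0.11586716] [-0.01229551  0.97034395  0.05353249  0.23540543] [2.60285181 3.56820202 6.59488626] [ 0.55288375 -0.06763146  0.24264045]
```

View pics/v5.png

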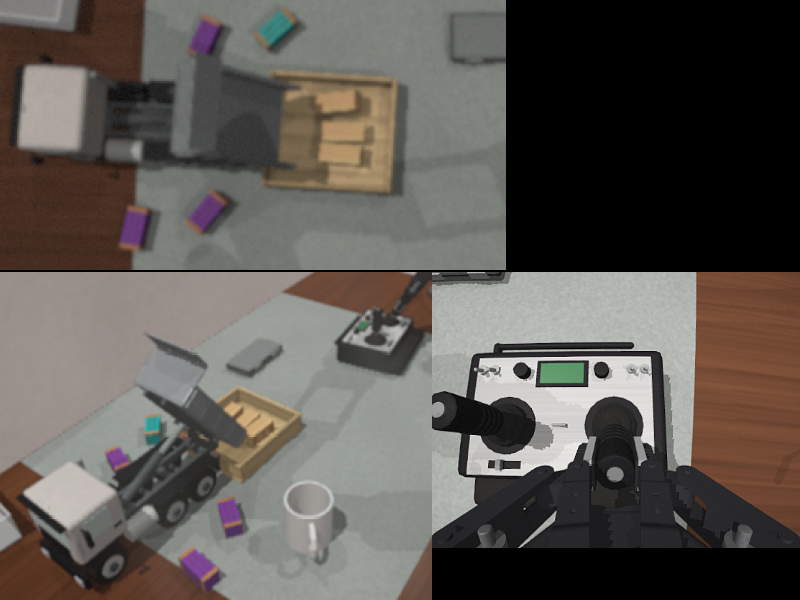

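All three crates lie in the tray with the bed up, and the left stick is untouched. I'll press a bit further to be sure of the stop, then hold.

Call:
{"name": "drive_tool", "arguments": {"rows": [[[0,0,0],[-0.2,-0.02,-0.08],2],[[0,0,0],[-0.1,-0.01,-0.04],2],[[0,0,0],[0,0,0],2],[[0,0,0],[0,0,0],2],[[0,0,0],[0,0,0],2],[[0,0,0],[0,0,0],2],[[0,0,0],[0,0,0],2],[[0,0,0],[0,0,0],2]]}}

```text
clock: 11.1
position: [0.4941, -0.3761, 0.1156]
ee_rot: [-0.012, 0.97, 0.053, 0.237]
contact_force: [11.5, 4.1, 5.4]
width: 0.0246
gripper_force: 68.7
```

The tool moved only 0.7 mm while the force rose by 9 N, so the stick is at its stop. Holding.

Call:
{"name": "drive_tool", "arguments": {"rows": [[[0,0,0],[0,0,0],2],[[0,0,0],[0,0,0],2],[[0,0,0],[0,0,0],2],[[0,0,0],[0,0,0],2],[[0,0,0],[0,0,0],2],[[0,0,0],[0,0,0],2],[[0,0,0],[0,0,0],2],[[0,0,0],[0,0,0],2]]}}

```text
clock: 12.1
position: [0.4941, -0.3761, 0.1156]
ee_rot: [-0.012, 0.97, 0.053, 0.237]
contact_force: [10.6, 3.8, 5.6]
width: 0.0243
gripper_force: 68.7
```

Call:
{"name": "drive_tool", "arguments": {"rows": [[[0,0,0],[0,0,0],2],[[0,0,0],[0,0,0],2],[[0,0,0],[0,0,0],2],[[0,0,0],[0,0,0],2],[[0,0,0],[0,0,0],2],[[0,0,0],[0,0,0],2],[[0,0,0],[0,0,0],2],[[0,0,0],[0,0,0],2]]}}

```text
clock: 13.1
position: [0.4941, -0.3761, 0.1156]
ee_rot: [-0.012, 0.97, 0.053, 0.237]
contact_force: [10.2, 4.4, 5.4]
width: 0.0246
gripper_force: 68.7
```

Call:
{"name": "drive_tool", "arguments": {"rows": [[[0,0,0],[0.3,0.03,0.12],2],[[-0.003,0.03,0],[0.25,0.02,0.08],2],[[-0.006,0.055,0],[0.3,0.033,0.13],2],[[-0.006,0.055,0],[0.31,0.034,0.12],2],[[-0.006,0.055,0],[0.31,0.035,0.1],2],[[-0.006,0.055,0],[0.32,0.036,0.08],2],[[-0.006,0.055,0],[0.32,0.036,0.06],2],[[-0.006,0.055,0],[0.33,0.036,0.05],2]]}}

```text
clock: 14.1
position: [0.5159, -0.3737, 0.1218]
ee_rot: [-0.002, 0.997, 0.055, 0.055]
contact_force: [0.1, 2.7, 4.4]
width: 0.0245
gripper_force: 69.0
```

Call:
{"name": "drive_tool", "arguments": {"rows": [[[-0.006,0.055,0],[0.33,0.036,0.03],2],[[-0.006,0.055,0],[0.33,0.036,0.01],2],[[0,0,0],[0,0,0],2],[[0,0,0],[0,0,0],5.5],[[0,0,0],[0,0,0],5.5],[[0,0,0],[0,0,0],5.5],[[0,0,0],[0,0,0],5.5]]}}

```text
clock: 14.98
position: [0.5215, -0.3734, 0.1202]
ee_rot: [-0.0, 0.999, 0.055, -0.0]
contact_force: [-0.1, -0.1, -0.0]
width: 0.055
gripper_force: 0.0
```

Retract upward and check.

Call:
{"name": "drive_tool", "arguments": {"rows": [[[0,0,0],[0,0,4],5.5],[[0,0,0],[0,0,5],5.5],[[0,0,0],[0,0,4],5.5],[[0,0,0],[-4,0,2],5.5],[[0,0,0],[-5,0,0],5.5],[[0,0,0],[0,0,0],5.5],[[0,0,0],[0,0,0],5.5]]}}

```text
clock: 15.85
position: [0.432, -0.3735, 0.2705]
ee_rot: [0.0, 0.999, 0.055, 0.001]
contact_force: [0.8, -0.8, 0.1]
width: 0.0552
gripper_force: 0.0
```

```bash
python3 v.py 6
```

```text
15.85 [ 0.43196228 -0.37348081  0.27052031] [2.78767571e-04 9.98511877e-01 5.45309533e-02 5.73475413e-04] [ 0.80880673 -0.75382195  0.14133716] [-0.0548907  -0.00209288  0.02047562]
```

View pics/v6.png

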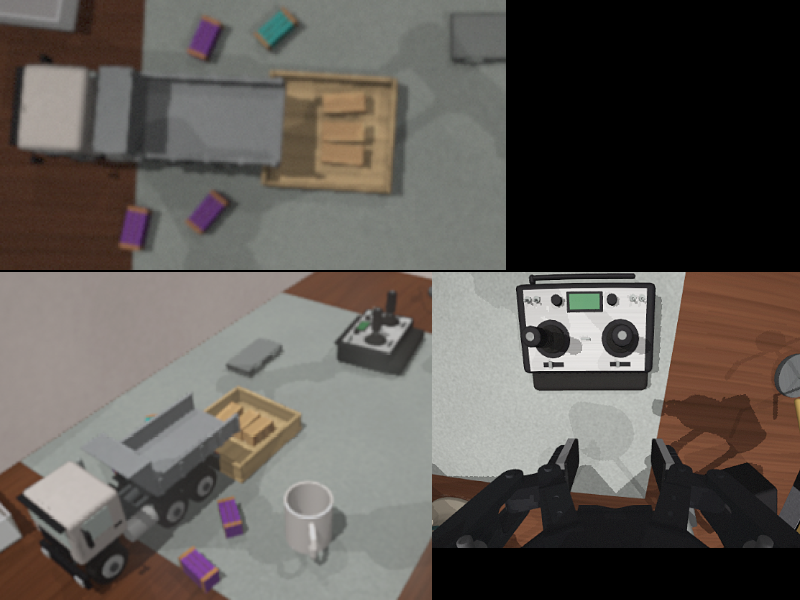

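The bed is down, both sticks are upright, and the three crates lie in the tray at about (345,103), (345,132) and (343,154), clear of the bed.

```bash
python3 -c "
from rig import job; print(job.sign_off())"
```

```text
the job is handed in; nothing more can be done
None
```

I handed the job in at about 16 s on the robot clock: the last pictures show all three crates in the tray clear of the truck, the bed down and both joysticks upright; the right-hand stick was held at its stop for over 2 s.

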